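# Check the trolley brake lever against its stop

### The arm

A 6-joint arm with a two-finger parallel gripper is mounted at the origin on a cart in front of the work surface, level with it; the furniture and walls round the work are solid. World frame = base frame: x ahead of the robot, y to its left, z up, the work surface at z = 0. Lengths are in m, angles in rad, forces in N, time in s.
With the tool pointing down it reaches from about 0.35 to 0.775 m from the base axis. Payload 5.5 kg.
Tool frame: the origin (TCP) lies midway between the tips of the shut fingers; the grasp point (between the pads) lies 19 mm behind it; z points along the fingers, y is the line along which they close (so a half turn about z gives the same grasp; the last joint's range is limited). The gripper opens to 85 mm and grips with 20 to 120 N. Pads are 22 mm wide; open, the fingers measure 114 mm over their backs; the gripper's body (76 mm by 85 mm) begins 54 mm behind the grasp point. The pads swing forward as they close: fully open they stand 13 mm farther back than shut.
Start: joints at [-1.414, 0.313, 0.046, 1.304, 0, 1.431], TCP at [0.168, -0.55, 0.231] pointing down, gripper open.
Joint ranges: [-2.76, 2.76], [-0.86, 1.69], [-1.03, 1.26], [-2.2, 2.34], [-1.47, 1.5], [-3.14, 3.14]. Speed limits (rad/s): [2.57, 2.57, 3.14, 3.14, 3.14, 3.14].

### API

Orientations are given as a unit quaternion [w, x, y, z].
In Python, from workcell import telemetry, imaging, env gives the robot as it stands. The module is installed in compiled form; this text tells all that it offers.
- The arm moves only by the tool step_arm, never from a script. Its argument "moves" is a list of rows, each a list of 3 entries, a list of its own where there are three numbers: the shift along the tool's x, y, z in mm, then the turn, a rotation vector about the tool's x, y, z in rad, then the finger opening in mm, from 0 to 85.4. A call has 1 to 8 rows; each row is the pose to reach, as a shift and turn from the pose commanded when the call began, along the tool's axes at that moment; what a row does not reach only later rows make up. A row lasts 1/12 s, in which the tool goes at most 41.7 mm and 7.16 degrees, less where a joint would pass 70% of its speed; a pose out of reach is approached as far as the arm can. A call with a gripper value outside its range is refused whole. The fingers move at their own pace and stop on an object; "grip_force" is the grip in N (left out, the last holds). Time passes only in rows, so rows that repeat a pose let the fingers close. It gives the time, the measured TCP pose, the force, the opening and the grip force at its end, in the units of the state.
- telemetry.get_state(): the state, without advancing time (a new reading comes with each control period).
- imaging.read_camera(name): name is "scene" or "top"; returns the picture (480x640x3 uint8, red, green, blue); there is no depth.
- imaging.camera_params(name): a dict with "camera_matrix" (3x3 intrinsics, pixels), "D" ([k1, k2, p1, p2, k3] as OpenCV has them; the pictures are not rectified), "pose" (4x4, takes a point from camera to world coordinates). Camera axes: x right, y up, looking along -z (the intrinsics and any distortion apply to the point x, -y, -z); pixel columns grow to the right and rows downward; lengths in m; the calibration is good to about 2 mm. A picture is of the moment at which its call begins. camera_params takes no time and is no camera call.
- env.hand_in(): hands the job in; it is judged then, once.
The state is a dict: "clock": time; "joint_pos": joint angles; "qvel": joint speeds; "tau": joint torques, N m; "tcp_pos": TCP position; "orientation": TCP orientation; "wrist_force": force on the tool from outside, world axes, zero at the start; "ft_torque": the same for the moment, N m; "finger_gap": finger opening in m; "grip_force": force on a finger pad.
Only numpy, scipy, OpenCV 4.12 (cv2) and the standard library are available. Lean on these libraries where they do the work, as an engineer would, in place of code of your own. Each camera call takes 0.05 s, during which the arm holds its last target. There are 200 camera calls.

### The job

Two push handles of meal trolleys are clamped in bench stands; check the brake of the one with the red lever. With the outside of your fingers press the red lever in until it meets its stop short of the bar, let it spring all the way out, then press it in to the stop again and finish while holding it there, so that I can gauge the gap to the bar. Do not force it hard, keep fingers off the bar and out from behind the lever, and leave the blue lever and the loose things alone.

Things in the scene. Friction and masses are not known exactly. Their poses are not given: they have to be found in the camera images.
- red_lever (a joint): Swing of the red brake lever about its upright pivot, rad: 0 = sprung fully out (rest), 0.34 = hard against its stop, where the lever lies parallel to the bar with about 20 mm of air left. A spring pushes it out: pressing at point red_press takes about 2.5 N at the start of the travel and 8 N at the stop; past the stop it is rigid.
- red_press (a point): Point on the front face of the red lever (the face away from the bar) where it is pressed, 90 mm from the pivot and 30 mm short of the round tip, at mid height of the blade, 100 mm above the worktop. It moves with the lever. Its axes are those of point red_pivot. From rest to stop it travels about 31 mm.
- red_pivot (a point): Pivot of the red lever, 100 mm above the worktop, mid height of the blade (red_blade: 8 mm thick, 22 tall, 120 long, round 20 mm tip red_tip). +z up; the blade runs along -y to the tip at y = -120 mm; the front face to press is at x = -6 mm; pressing goes along +x and turns it counter-clockwise from above. A black strip (red_back) is on its back: no fingers there.
- red_stand: Stand with the red lever: steel push bar (red_bar) 26 mm thick, 290 long, with a black 32 mm grip sleeve (red_sleeve), fixed; axis along its y, 100 mm above the worktop. Origin on the worktop under its middle. The lever is on its -x side, roughly towards the robot, with the pivot at x = -42, y = +60 mm. Clamps and bracket reach up to 122 mm above the worktop.
- blue_lever (a joint): Swing of the blue lever on the other, identical stand, rad: 0 = out (rest), 0.34 = at its stop. To be left alone.
- blue_press (a point): The same point on the blue lever of the other stand. To be left alone.
- timer: White kitchen timer with a red dial, 62x62x42 mm, standing loose; origin at its underside. Bystander.
- labels: Block of paper labels, 44x61x15 mm, lying loose; origin at its underside. Bystander.
- marker: Black and white marker pen, 16x131x16 mm, lying loose; origin at its underside. Bystander.
- cups: Stack of foil cups, 60x60x49 mm, standing loose; origin at its underside. Bystander.

How it is judged:
By the outcome, as a careful person would: the job done as asked, in the order asked, and still so for the second after the job is handed in, while the arm keeps its last pose, push and grip.
It also fails if it takes over 48 s, if anything falls off the work surface, if the arm or the gripper's body presses on something with over 40 N, if the wrist force passes 120 N, or if a joint passes its speed limit or range.

## Working session

There is one attempt and no reset: what is moved stays moved. The work goes in short steps, Python scripts to look and compute and a tool call to move; the robot and the scene stay as the last step left them, time stands still between calls to the robot, and variables do not carry over. Pictures are saved under pics/ and viewed, at most 10 in all, crops included, and the job is handed in when it is done.

Besides the shell and the picture viewer there is one more tool, called after ">>>" by a JSON object that holds its "method" and its "body". step_arm: Moves the arm, as the interface text tells. Its arguments: {"type":"object","properties":{"moves":{"type":"array"},"grip_force":{"type":"number"}},"required":["moves"]}

```bash
mkdir -p pics; python3 - <<'E'
from workcell import telemetry, imaging
import cv2
for n in("scene","top"):
    cv2.imwrite(f"pics/{n}0.png",cv2.cvtColor(imaging.read_camera(n),cv2.COLOR_RGB2BGR))
    p=imaging.camera_params(n);print(n,p["camera_matrix"],p["D"],p["pose"])
s=telemetry.get_state();print(s)
E
```

```text
scene [[539.77823506   0.         313.76296925]
 [  0.         539.77823506 244.83354629]
 [  0.           0.           1.        ]] [0.04389436 0.         0.         0.         0.        ] [[-0.64610515  0.41607963 -0.63986395 -0.45594399]
 [-0.76321332 -0.36024221  0.53640561  0.8619202 ]
 [-0.00731856  0.83492711  0.55031187  0.9711696 ]
 [ 0.          0.          0.          1.        ]]
top [[519.00209404   0.         318.7502305 ]
 [  0.         519.00209404 246.45707745]
 [  0.           0.           1.        ]] [-0.09185147  0.          0.          0.          0.        ] [[ 4.95837992e-02  9.74432056e-01 -2.19142912e-01  3.21338643e-01]
 [-9.98769966e-01  4.83667925e-02 -1.09182468e-02 -1.15028713e-02]
 [-3.98498922e-05  2.19414727e-01  9.75631680e-01  1.27174233e+00]
 [ 0.00000000e+00  0.00000000e+00  0.00000000e+00  1.00000000e+00]]
{'clock': 0.1, 'joint_pos': array([-1.41360797e+00,  3.13910562e-01,  4.50496694e-02,  1.30359394e+00,
       -1.23053068e-05,  1.43119308e+00]), 'qvel': array([-0.00063854, -0.00188191,  0.00338925,  0.00017908, -0.00075876,
       -0.00048871]), 'tau': array([ 2.72318866e-03, -4.81728816e+01,  2.99242938e+01,  1.28690206e-02,
       -9.16694262e-05, -5.15027892e-06]), 'tcp_pos': array([ 0.16807133, -0.54939258,  0.23048888]), 'orientation': array([-8.29167178e-04,  9.89009193e-01,  1.47851712e-01, -1.34435742e-05]), 'wrist_force': array([-0.35256457,  0.25627581, -0.6208185 ]), 'ft_torque': array([ 0.02794639, -0.01059799,  0.00439112]), 'grip_force': 0.0, 'finger_gap': 0.08515022043562989}
```

View pics/scene0.png

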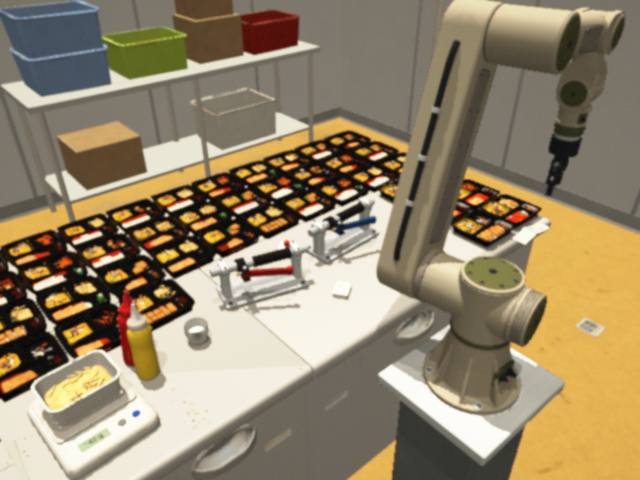

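View pics/top0.png

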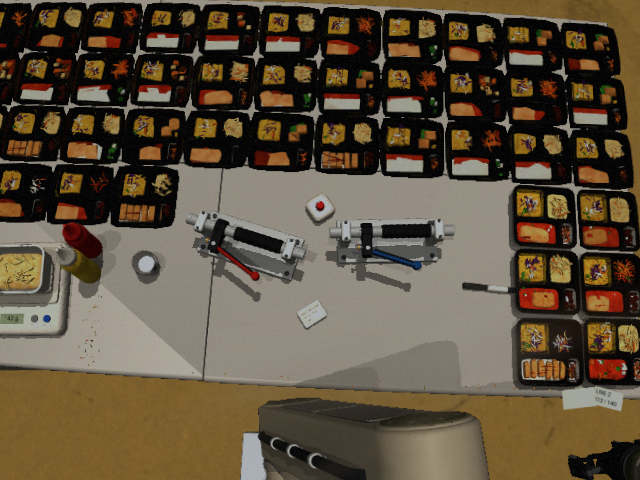

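The scene view shows the red lever at about (268,271). In the top view its pivot is near (212,243) and its tip near (255,276), with the bar running from (192,218) to (303,252). The blue stand is to the right, with labels at (312,314) and the timer at (320,208). I'll measure the red lever and the bar next.

```bash
cat > h.py <<'E'
import numpy as np, cv2
from workcell import telemetry, imaging
def ray(n,uv):
    p=imaging.camera_params(n);K=np.array(p["camera_matrix"]);T=np.array(p["pose"])
    q=cv2.undistortPoints(np.array(uv,float).reshape(-1,1,2),K,np.array(p["D"])).reshape(-1,2)
    d=np.c_[q[:,0],-q[:,1],-np.ones(len(q))]@T[:3,:3].T
    return T[:3,3],d
def plane(n,uv,z):
    o,d=ray(n,uv);return o+d*((z-o[2])/d[:,2])[:,None]
def redmask(n,roi):
    im=imaging.read_camera(n);h=cv2.cvtColor(im,cv2.COLOR_RGB2HSV)
    m=(((h[...,0]<8)|(h[...,0]>172))&(h[...,1]>150)&(h[...,2]>70)).astype(np.uint8)
    k=np.zeros_like(m);x0,y0,x1,y1=roi;k[y0:y1,x0:x1]=1
    return im,m*k
E
python3 - <<'E'
from h import *
im,m=redmask("top",(195,225,275,295))
ys,xs=np.nonzero(m);print(len(xs))
P=plane("top",np.c_[xs,ys],0.111)[:,:2]
vx,vy,x0,y0=cv2.fitLine(P.astype(np.float32),cv2.DIST_HUBER,0,.001,.001).ravel()
d=np.array([vx,vy]);d*=-np.sign(d[1]); t=(P-[x0,y0])@d; n=np.array([-d[1],d[0]]);w=(P-[x0,y0])@n
print("lever c",x0,y0,"dir",d,"ang",np.degrees(np.arctan2(d[1],d[0])),"t",t.min(),t.max(),"tip",[x0,y0]+d*t.max())
for a in np.arange(t.min(),t.max(),.01):
    s=(t>=a)&(t<a+.01);print(round(a,3),s.sum(),w[s].min().round(4),w[s].max().round(4))
# dark sleeve
g=im.max(2);k=np.zeros(g.shape,np.uint8);k[222:262,225:290]=1
mm=((g<45)*k).astype(np.uint8)
c=cv2.morphologyEx(mm,cv2.MORPH_OPEN,np.ones((5,5),np.uint8));ys,xs=np.nonzero(c)
P=plane("top",np.c_[xs,ys],0.112)[:,:2];r=cv2.minAreaRect((P*1000).astype(np.float32));print("sleeve",r)
f=cv2.fitLine(P.astype(np.float32),2,0,.001,.001).ravel();print(f,np.degrees(np.arctan2(f[1],f[0])))
v=im.copy();v[m>0]=(255,255,0);v[c>0]=(0,255,0)
o=np.hstack([cv2.resize(z[200:300,180:310],None,fx=3,fy=3,interpolation=0) for z in(im,v)])
cv2.imwrite("pics/crop1.png",o[...,::-1])
E
```

```text
186
lever c 0.5310172 0.17973326 dir [-0.5506064 -0.834765 ] ang -123.408615 t -0.06580766522790003 0.05022104634755486 tip [0.50336515 0.13781049]
-0.066 13 -0.0028 0.0041
-0.056 13 -0.0028 0.0036
-0.046 13 -0.0029 0.0035
-0.036 13 -0.0034 0.003
-0.026 14 -0.0034 0.0035
-0.016 14 -0.0039 0.0029
-0.006 14 -0.0044 0.0029
0.004 15 -0.0044 0.0028
0.014 14 -0.0045 0.0023
0.024 16 -0.005 0.0032
0.034 31 -0.0077 0.0099
0.044 16 -0.0051 0.0076
sleeve ((591.1439819335938, 143.35919189453125), (113.6166763305664, 31.801069259643555), 75.5605697631836)
[0.2586019  0.965984   0.5909793  0.14298849] 75.01288
```

View pics/crop1.png

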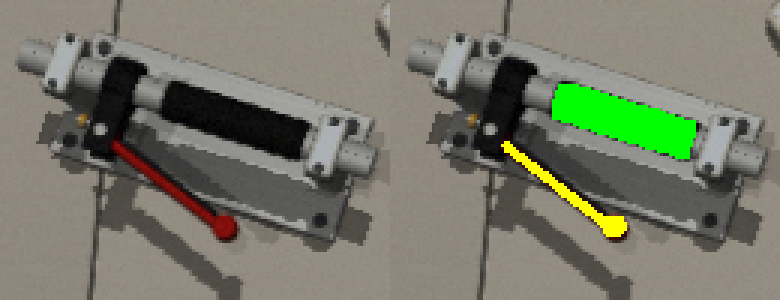

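The top crop confirms the masks: yellow is the lever, from (505,147) to the tip at (615,228), and green is the sleeve. The bar's y-axis points at 75°, and the lever is about 18.4° off it, against 19.5° expected. The pivot comes out 42.5 mm from the bar axis, against 42 mm given, so the geometry is consistent.

I'll plan the approach with shut fingers, their backs facing the lever.

```bash
cat >> h.py <<'E'
from scipy.spatial.transform import Rotation as R
PIV=np.array([.5745,.2457]); TH0=np.radians(-124.0)
def tcp_for(th,off,z):
    "TCP with finger back 'off' m short of the lever face (centre line + 4 mm), lever swung by th"
    a=TH0+th; d=np.array([np.cos(a),np.sin(a)]); x=np.array([-d[1],d[0]])
    p=PIV+.09*d-(.004+.0145+off)*x
    return np.r_[p,z],np.arctan2(x[1],x[0])
def go(p,yaw):
    s=telemetry.get_state();w,x,y,z=s["orientation"];r=R.from_quat([x,y,z,w])
    ty=np.array([np.cos(yaw),np.sin(yaw),0]);tz=np.array([0,0,-1.])
    T=np.c_[np.cross(ty,tz),ty,tz]
    print("shift",(r.inv().apply(p-s["tcp_pos"])*1000).round(1),"rot",(r.inv()*R.from_matrix(T)).as_rotvec().round(3),"F",s["wrist_force"].round(1),"t",s["clock"],"tcp",s["tcp_pos"].round(4),"gap",s["finger_gap"])
E
python3 -c "
from h import *
p,y=tcp_for(0,.02,.25);print(p,y);go(p,y)"
```

```text
[0.49225469 0.19261555 0.25      ] -0.5934119456780719
shift [ 527.  -614.9  -18.4] rot [-0.001 -0.001 -0.681] F [-1.2  0.6 -0.1] t 0.15 tcp [ 0.1681 -0.5495  0.2306] gap 0.08529241281775343
```

>>> {"method": "step_arm", "body": {"moves": [[[0,0,-18],[0,0,0],0],[[527,-615,-18],[0,0,-0.68],0],[[527,-615,-18],[0,0,-0.68],0],[[527,-615,-18],[0,0,-0.68],0],[[527,-615,-18],[0,0,-0.68],0],[[527,-615,-18],[0,0,-0.68],0],[[527,-615,-18],[0,0,-0.68],0],[[527,-615,-18],[0,0,-0.68],0]], "grip_force": 20}}

```text
clock: 0.82
tcp_pos: [0.285, -0.2806, 0.2491]
orientation: [-0.0, 0.883, 0.47, 0.0]
wrist_force: [1.2, 0.2, -0.5]
finger_gap: 0.0002
grip_force: 0.0
```

```bash
python3 -c "
from h import *
p,y=tcp_for(0,.02,.25);go(p,y)"
```

```text
shift [508.3 -92.2  -0.8] rot [ 0.    -0.     0.001] F [ 1.2  0.2 -0.5] t 0.8167 tcp [ 0.285  -0.2806  0.2491] gap 0.00019318622511591915
```

>>> {"method": "step_arm", "body": {"moves": [[[508,-92,0],[0,0,0],0],[[508,-92,0],[0,0,0],0],[[508,-92,0],[0,0,0],0],[[508,-92,0],[0,0,0],0],[[508,-92,0],[0,0,0],0],[[508,-92,0],[0,0,0],0],[[508,-92,0],[0,0,0],0],[[508,-92,0],[0,0,0],0]]}}

```text
clock: 1.48
tcp_pos: [0.4194, 0.0247, 0.2494]
orientation: [0.0, 0.883, 0.469, 0.0]
wrist_force: [0.4, -1.2, 0.3]
finger_gap: 0.0
grip_force: 0.0
```

```bash
python3 -c "
from h import *
p,y=tcp_for(0,.02,.25);go(p,y)"
```

```text
shift [180.  -33.6  -0.6] rot [ 0.001 -0.    -0.   ] F [ 0.4 -1.2  0.3] t 1.4833 tcp [0.4194 0.0247 0.2494] gap 2.4260942983673136e-05
```

>>> {"method": "step_arm", "body": {"moves": [[[180,-34,0],[0,0,0],0],[[180,-34,0],[0,0,0],0],[[180,-34,0],[0,0,0],0],[[180,-34,0],[0,0,0],0],[[180,-34,0],[0,0,0],0],[[180,-34,0],[0,0,0],0],[[180,-34,0],[0,0,0],0]]}}

```text
clock: 2.07
tcp_pos: [0.4914, 0.1914, 0.2485]
orientation: [-0.0, 0.883, 0.47, -0.001]
wrist_force: [-0.2, -0.3, -0.8]
finger_gap: -0.0001
grip_force: 0.0
```

```bash
python3 -c "
from h import *
p,y=tcp_for(0,.02,.086);go(p,y)
a=imaging.read_camera('top');b=imaging.read_camera('scene')
o=np.hstack([cv2.resize(a[190:330,130:330],None,fx=2,fy=2),cv2.resize(b[170:310,180:380],None,fx=2,fy=2)])
cv2.imwrite('pics/crop2.png',o[...,::-1])"
```

```text
shift [  1.8   0.2 162.5] rot [-0.001  0.002  0.002] F [-0.2 -0.3 -0.8] t 2.0667 tcp [0.4914 0.1914 0.2485] gap -9.798514299437225e-05
```

View pics/crop2.png

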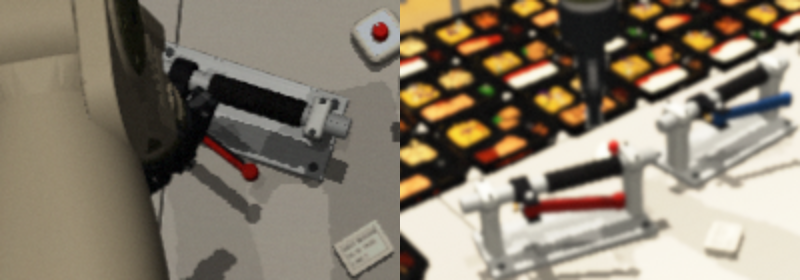

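The top crop shows the gripper just in front of the lever, with the tip still visible at (250,172). The scene crop shows shut fingers above the stand. Next I'll descend.

>>> {"method": "step_arm", "body": {"moves": [[[2,0,40],[0,0,0],0],[[2,0,80],[0,0,0],0],[[2,0,120],[0,0,0],0],[[2,0,145],[0,0,0],0],[[2,0,162],[0,0,0],0],[[2,0,162],[0,0,0],0],[[2,0,162],[0,0,0],0]]}}

```text
clock: 2.75
tcp_pos: [0.492, 0.1908, 0.0871]
orientation: [-0.0, 0.884, 0.468, -0.001]
wrist_force: [-0.0, -0.4, 0.8]
finger_gap: 0.0
grip_force: 0.0
```

```bash
python3 -c "
from h import *
for th,off in((0,.005),(0,0),(.1,0),(.2,0),(.3,0),(.34,0)):
  go(*tcp_for(th,off,.086))
a=imaging.read_camera('top');b=imaging.read_camera('scene')
o=np.hstack([cv2.resize(a[210:310,180:300],None,fx=3,fy=3),cv2.resize(b[220:320,200:320],None,fx=3,fy=3)])
cv2.imwrite('pics/crop3.png',o[...,::-1])"
```

```text
shift [ 1.7 14.2  1.1] rot [-0.001  0.002 -0.003] F [-0.  -0.4  0.8] t 2.75 tcp [0.492  0.1908 0.0871] gap 1.1221120471795459e-05
shift [ 1.7 19.2  1.1] rot [-0.001  0.002 -0.003] F [-0.  -0.4  0.8] t 2.75 tcp [0.492  0.1908 0.0871] gap 1.1221120471795459e-05
shift [ 0.3 28.3  1.1] rot [-0.001  0.002 -0.103] F [-0.  -0.4  0.8] t 2.75 tcp [0.492  0.1908 0.0871] gap 1.1221120471795459e-05
shift [-0.2 37.5  1. ] rot [-0.001  0.002 -0.203] F [-0.  -0.4  0.8] t 2.75 tcp [0.492  0.1908 0.0871] gap 1.1221120471795459e-05
shift [ 0.3 46.6  1. ] rot [-0.001  0.001 -0.303] F [-0.  -0.4  0.8] t 2.75 tcp [0.492  0.1908 0.0871] gap 1.1221120471795459e-05
shift [ 0.7 50.3  1. ] rot [-0.001  0.001 -0.343] F [-0.  -0.4  0.8] t 2.75 tcp [0.492  0.1908 0.0871] gap 1.1221120471795459e-05
```

View pics/crop3.png

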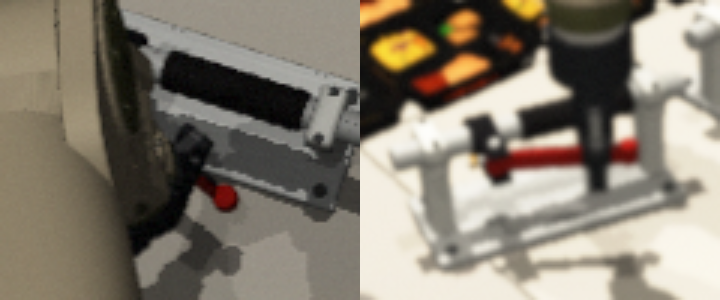

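The fingers stand in front of the lever. In the scene crop they are at (597,150), about 75% along the lever towards its tip at (630,150). I'll press in stages while turning with the lever.

>>> {"method": "step_arm", "body": {"moves": [[[2,8,1],[0,0,0],0],[[2,14,1],[0,0,0],0],[[2,19,1],[0,0,0],0],[[1,24,1],[0,0,-0.05],0],[[0,28,1],[0,0,-0.1],0],[[0,28,1],[0,0,-0.1],0],[[0,28,1],[0,0,-0.1],0]]}}

```text
clock: 3.43
tcp_pos: [0.5163, 0.1771, 0.0867]
orientation: [-0.001, 0.859, 0.512, 0.0]
wrist_force: [-3.0, 3.2, 2.2]
finger_gap: -0.0
grip_force: 2.0
```

```bash
python3 -c "
from h import *
for th in (.2,.28,.34):
  go(*tcp_for(th,0,.086))
f=[]
for i in range(4): imaging.read_camera('top');f.append(telemetry.get_state()['wrist_force'])
print(np.mean(f,0))"
```

```text
shift [-3.4  9.3  0.7] rot [-0.001 -0.001 -0.102] F [-3.   3.2  2.2] t 3.4333 tcp [0.5163 0.1771 0.0867] gap -1.3524996366217679e-05
shift [-3.8 16.7  0.7] rot [-0.001 -0.001 -0.182] F [-3.   3.2  2.2] t 3.4333 tcp [0.5163 0.1771 0.0867] gap -1.3524996366217679e-05
shift [-3.8 22.2  0.7] rot [-0.    -0.001 -0.242] F [-3.   3.2  2.2] t 3.4333 tcp [0.5163 0.1771 0.0867] gap -1.3524996366217679e-05
[-2.62526673  3.42412134  2.217703  ]
```

>>> {"method": "step_arm", "body": {"moves": [[[-2,5,0],[0,0,-0.05],0],[[-3,9,0],[0,0,-0.1],0],[[-4,13,0],[0,0,-0.14],0],[[-4,17,0],[0,0,-0.18],0],[[-4,19,0],[0,0,-0.21],0],[[-4,19,0],[0,0,-0.21],0],[[-4,19,0],[0,0,-0.21],0]]}}

```text
clock: 4.22
tcp_pos: [0.5294, 0.1647, 0.086]
orientation: [-0.001, 0.8, 0.6, -0.001]
wrist_force: [-5.7, 4.6, 3.6]
finger_gap: -0.0001
grip_force: 3.4
```

```bash
cat >> h.py <<'E'
def look():
    f=[]
    for i in range(4): im=imaging.read_camera('top');f.append(telemetry.get_state()['wrist_force'])
    f=np.mean(f,0);print("F",f.round(1),np.hypot(*f[:2]).round(1))
    im,m=redmask("top",(225,235,290,295))
    ys,xs=np.nonzero(m);print("red px",len(xs))
    if len(xs):
        P=plane("top",np.c_[xs,ys],.111)[:,:2];i=((P-PIV)**2).sum(1)>.105**2
        if i.any():
            c=(P[i].min(0)+P[i].max(0))/2-PIV; print("tip r",np.hypot(*c),"swing",np.arctan2(c[1],c[0])-TH0)
E
python3 -c "
from h import *
look()
for th in (.3,.34):
  go(*tcp_for(th,0,.086))
"
```

```text
F [-5.6  4.6  3.3] 7.2
red px 51
tip r 0.11977122862109886 swing 0.2958257675518752
shift [ 0.6  1.4 -0. ] rot [-0.003  0.     0.01 ] F [-6.2  5.3  3.3] t 4.4667 tcp [0.5292 0.1647 0.086 ] gap -8.143136440606842e-05
shift [-0.1  5.  -0. ] rot [-0.003 -0.    -0.03 ] F [-6.2  5.3  3.3] t 4.4667 tcp [0.5292 0.1647 0.086 ] gap -8.143136440606842e-05
```

>>> {"method": "step_arm", "body": {"moves": [[[0,1,0],[0,0,-0.01],0],[[0,2,0],[0,0,-0.02],0],[[0,3,0],[0,0,-0.03],0],[[0,3,0],[0,0,-0.03],0],[[0,3,0],[0,0,-0.03],0]]}}

```text
clock: 4.88
tcp_pos: [0.5317, 0.1634, 0.0859]
orientation: [-0.001, 0.791, 0.612, -0.002]
wrist_force: [-7.4, 4.2, 5.0]
finger_gap: -0.0
grip_force: 3.8
```

```bash
python3 -c "
from h import *
look()
go(*tcp_for(.34,0,.086))
"
```

```text
F [-6.6  3.1  4.6] 7.3
red px 50
tip r 0.11962677482236155 swing 0.3267370894723305
shift [ 0.4  2.3 -0. ] rot [-0.003  0.001 -0.   ] F [-7.2  3.   4.7] t 5.1333 tcp [0.5317 0.1634 0.086 ] gap -5.311562765977262e-05
```

>>> {"method": "step_arm", "body": {"moves": [[[0,1,0],[0,0,-0.005],0],[[0,2,0],[0,0,-0.01],0],[[0,2,0],[0,0,-0.01],0],[[0,2,0],[0,0,-0.01],0]]}}

```text
clock: 5.47
tcp_pos: [0.5334, 0.1627, 0.0859]
orientation: [-0.001, 0.788, 0.616, -0.002]
wrist_force: [-7.3, 1.8, 6.1]
finger_gap: 0.0002
grip_force: 4.0
```

```bash
python3 -c "
from h import *
look()
go(*tcp_for(.34,0,.086))
"
```

```text
F [-7.4  2.4  5.6] 7.8
red px 49
tip r 0.1199617084573116 swing 0.3479807170515863
shift [ 0.7  0.5 -0. ] rot [-0.004  0.002  0.009] F [-7.1  2.2  5.2] t 5.7167 tcp [0.5333 0.1627 0.086 ] gap 0.0001029473923304679
```

>>> {"method": "step_arm", "body": {"moves": [[[0,1,0],[0,0,0],0],[[0,2,0],[0,0,0],0],[[0,2,0],[0,0,0],0],[[0,2,0],[0,0,0],0]]}}

```text
clock: 6.05
tcp_pos: [0.5339, 0.1625, 0.0859]
orientation: [-0.002, 0.788, 0.616, -0.003]
wrist_force: [-11.1, 3.4, 8.7]
finger_gap: -0.0
grip_force: 6.0
```

```bash
python3 -c "
from h import *
look()
go(*tcp_for(.34,0,.086))
"
```

```text
F [-10.8   3.1   8.3] 11.2
red px 49
tip r 0.11969921154397449 swing 0.3568944824439524
shift [ 0.7 -0.  -0.1] rot [-0.006  0.002  0.01 ] F [-10.4   3.5   7.8] t 6.3 tcp [0.5339 0.1625 0.0859] gap -0.00035969171695140816
```

Pushing 2 mm further moved the finger only 0.5 mm and the force rose from 7.8 to 11 N, so this is the stop. I'll add a small nudge to confirm, then release.

>>> {"method": "step_arm", "body": {"moves": [[[0,1,0],[0,0,0],0],[[0,1,0],[0,0,0],0],[[0,1,0],[0,0,0],0]]}}

```text
clock: 6.55
tcp_pos: [0.5339, 0.1624, 0.0859]
orientation: [-0.003, 0.788, 0.616, -0.003]
wrist_force: [-14.5, 3.7, 10.7]
finger_gap: -0.0
grip_force: 7.2
```

```bash
python3 -c "
from h import *
look()
for th,o in ((.34,0),(.2,0),(.1,0),(0,0),(0,.02)):go(*tcp_for(th,o,.086))
"
```

```text
F [-13.1   4.    9.8] 13.7
red px 48
tip r 0.11969921154397449 swing 0.3568944824439524
shift [ 0.8 -0.1 -0.1] rot [-0.008  0.002  0.01 ] F [-13.9   4.1   9.8] t 6.8 tcp [0.534  0.1625 0.0859] gap -0.00012206462221290604
shift [  4.3 -12.5  -0. ] rot [-0.008  0.002  0.15 ] F [-13.9   4.1   9.8] t 6.8 tcp [0.534  0.1625 0.0859] gap -0.00012206462221290604
shift [  7.9 -20.9   0. ] rot [-0.008  0.003  0.25 ] F [-13.9   4.1   9.8] t 6.8 tcp [0.534  0.1625 0.0859] gap -0.00012206462221290604
shift [ 12.4 -29.    0.1] rot [-0.007  0.003  0.35 ] F [-13.9   4.1   9.8] t 6.8 tcp [0.534  0.1625 0.0859] gap -0.00012206462221290604
shift [ 19.2 -47.8   0.2] rot [-0.007  0.003  0.35 ] F [-13.9   4.1   9.8] t 6.8 tcp [0.534  0.1625 0.0859] gap -0.00012206462221290604
```

>>> {"method": "step_arm", "body": {"moves": [[[2,-8,0],[0,0,0.07],0],[[4,-15,0],[0,0,0.15],0],[[8,-24,0],[0,0,0.25],0],[[12,-32,0],[0,0,0.35],0],[[15,-41,0],[0,0,0.35],0],[[19,-51,0],[0,0,0.35],0],[[19,-51,0],[0,0,0.35],0],[[19,-51,0],[0,0,0.35],0]]}}

```text
clock: 7.47
tcp_pos: [0.4936, 0.1928, 0.0863]
orientation: [0.0, 0.883, 0.47, 0.0]
wrist_force: [-0.7, -0.3, 0.3]
finger_gap: -0.0001
grip_force: 0.0
```

```bash
python3 -c "
from h import *
look()
for th,o in ((0,0),(.1,0),(.2,0),(.3,0),(.34,0)):go(*tcp_for(th,o,.086))
"
```

```text
F [0.5 0.2 0.1] 0.5
red px 47
tip r 0.12129573762066903 swing 0.01817541180992288
shift [-1.1 18.2  0.3] rot [ 0.001 -0.    -0.001] F [ 0.8 -0.9 -0.2] t 7.7167 tcp [0.4944 0.1925 0.0863] gap -0.0001669608040058642
shift [-2.5 27.3  0.3] rot [ 0.001 -0.    -0.101] F [ 0.8 -0.9 -0.2] t 7.7167 tcp [0.4944 0.1925 0.0863] gap -0.0001669608040058642
shift [-2.9 36.4  0.3] rot [ 0.001 -0.    -0.201] F [ 0.8 -0.9 -0.2] t 7.7167 tcp [0.4944 0.1925 0.0863] gap -0.0001669608040058642
shift [-2.5 45.6  0.3] rot [ 0.001 -0.    -0.301] F [ 0.8 -0.9 -0.2] t 7.7167 tcp [0.4944 0.1925 0.0863] gap -0.0001669608040058642
shift [-2.1 49.3  0.3] rot [ 0.001 -0.    -0.341] F [ 0.8 -0.9 -0.2] t 7.7167 tcp [0.4944 0.1925 0.0863] gap -0.0001669608040058642
```

Lever is fully out: the swing reads 0.018, against 0.357 at the stop, a difference of 0.339 rad with no contact. Now the second press.

>>> {"method": "step_arm", "body": {"moves": [[[-1,10,0],[0,0,0],0],[[-1,18,0],[0,0,0],0],[[-2,23,0],[0,0,-0.05],0],[[-2,28,0],[0,0,-0.1],0],[[-3,33,0],[0,0,-0.16],0],[[-3,38,0],[0,0,-0.22],0],[[-3,43,0],[0,0,-0.28],0],[[-2,47,0],[0,0,-0.33],0]]}}

```text
clock: 8.38
tcp_pos: [0.5303, 0.164, 0.086]
orientation: [-0.001, 0.793, 0.609, -0.002]
wrist_force: [-7.7, -0.6, 6.4]
finger_gap: -0.0001
grip_force: 3.9
```

```bash
python3 -c "
from h import *
look()
go(*tcp_for(.34,0,.086))
"
```

```text
F [-6.5  0.6  5.4] 6.6
red px 48
tip r 0.1193236103467526 swing 0.30584605503692885
shift [ 0.1  4.2 -0. ] rot [-0.004  0.001 -0.011] F [-6.6  0.6  5.6] t 8.6333 tcp [0.5299 0.1642 0.086 ] gap 3.134359660537677e-05
```

>>> {"method": "step_arm", "body": {"moves": [[[0,1,0],[0,0,-0.01],0],[[0,2,0],[0,0,-0.01],0],[[0,3,0],[0,0,-0.01],0],[[0,4,0],[0,0,-0.01],0],[[0,5,0],[0,0,-0.01],0],[[0,5,0],[0,0,-0.01],0]]}}

```text
clock: 9.13
tcp_pos: [0.5338, 0.1627, 0.0859]
orientation: [-0.002, 0.791, 0.612, -0.003]
wrist_force: [-9.0, 0.2, 6.5]
finger_gap: 0.0001
grip_force: 4.8
```

```bash
python3 -c "
from h import *
look()
go(*tcp_for(.34,0,.086))
"
```

```text
F [-9.3  0.   7.3] 9.3
red px 48
tip r 0.11971262150023528 swing 0.3564301804892034
shift [ 0.5  0.1 -0.1] rot [-0.006  0.002 -0.001] F [-9.8 -1.2  7.3] t 9.3833 tcp [0.5338 0.1627 0.0859] gap 9.186864450867749e-05
```

At the stop or just short of it; I'll add about 1.5 mm for a secure hold and look.

>>> {"method": "step_arm", "body": {"moves": [[[0,1,0],[0,0,0],0],[[0,1.5,0],[0,0,0],0],[[0,1.5,0],[0,0,0],0],[[0,1.5,0],[0,0,0],0],[[0,1.5,0],[0,0,0],0],[[0,1.5,0],[0,0,0],0]]}}

```text
clock: 9.88
tcp_pos: [0.5339, 0.1627, 0.0859]
orientation: [-0.003, 0.791, 0.612, -0.003]
wrist_force: [-13.0, 1.1, 10.2]
finger_gap: -0.0001
grip_force: 6.5
```

```bash
python3 -c "
from h import *
look()
go(*tcp_for(.34,0,.086))
a=imaging.read_camera('top');b=imaging.read_camera('scene')
o=np.hstack([cv2.resize(a[190:330,180:330],None,fx=2.6,fy=2.6),cv2.resize(b[200:340,200:350],None,fx=2.6,fy=2.6)])
cv2.imwrite('pics/crop4.png',o[...,::-1])"
```

```text
F [-12.9   0.7  10. ] 12.9
red px 49
tip r 0.11969921154397449 swing 0.3568944824439524
shift [ 0.5 -0.1 -0.1] rot [-0.008  0.002 -0.   ] F [-14.1   1.    9.4] t 10.1333 tcp [0.5339 0.1627 0.0859] gap 0.0002744107636121186
```

View pics/crop4.png

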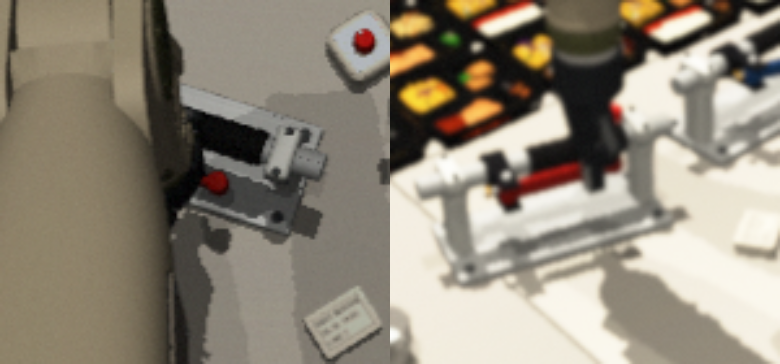

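The lever lies parallel to the bar at the stop (tip at (213,183) in the crop). The fingers are on its front face only, and the timer and labels haven't moved. Handing in.

```bash
python3 -c "
from workcell import env
print(env.hand_in())"
```

```text
the job is handed in; nothing more can be done
None
```

The red lever was pressed to its stop, let spring fully out, then pressed in again and handed in while held at the stop with about 13 N sideways; the fingers touched only its front face, and nothing else was touched.

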